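Make up the dough kit and the steaming kit for a sweet-making class

TASK

Make up the two table kits from the tools laid out on the table: into the long plain tray put the rolling pin, the larger of the two ring cutters and the starch shaker; into the square perforated steaming tray put the kitchen timer and the pastry brush. Set everything down gently on the tray floor, lying flat beside the other things and not on top of them or on a rim; the shaker must be kept upright all the time and stand in the tray, and the timer lies face up. Leave the smaller ring cutter, the salt jar and the measuring cup where they are.

Things in the scene. Friction and masses are not known exactly. Their poses are not given: they have to be found in the camera images.
- long_tray: Plain aluminium vat, oblong, 310 x 190 mm over its walls (318 x 198 mm over the rolled rim), 38 mm high, corners rounded. Inside 304 x 184 mm; its floor is 3 mm above the table. Origin: centre of the underside; x along the long side, z up. It stands loose on the table (0.7 kg), to the left or the right of the tools, long side roughly pointing away from the robot.
- square_tray: Square aluminium steaming vat with a grid of small dark holes in its floor, 220 x 220 mm over its walls (228 mm over the rolled rim), 38 mm high, corners rounded. Inside 214 x 214 mm; its floor is 3 mm above the table. Origin: centre of the underside; x and y along its sides, z up. It stands loose on the table (0.7 kg), on the other side of the tools from the long tray.
- pin_mid (a point): Wooden rolling pin: a plain round rod, 30 mm diameter, 190 mm long, about 0.11 kg, lying on the table. Point on its axis, half-way along (15 mm above what it lies on); x along the rod; y and z turn as it rolls.
- large_cutter_mid (a point): The larger ring cutter: a thin steel ring open at both ends, 64 mm outside diameter, wall 3 mm, 36 mm high, about 0.07 kg. Point on its axis at half height (18 mm above what it stands on); z along its axis, up.
- shaker_mid (a point): Starch shaker: an upright closed steel can, body 56 mm diameter, with an aluminium domed lid with small dark holes (59 mm diameter, its rim from 54 to 66 mm above the foot), 75 mm high in all, about 0.16 kg. Point on its axis at half height (37.5 mm above what it stands on); z up.
- brush_mid (a point): Flat pastry brush lying on the table: 165 mm long, 12 mm thick, wooden handle, steel ferrule, pale bristles (34 mm wide there), about 0.06 kg. Point half-way along, half-way up (6 mm above what it lies on), on the wooden handle, which is 22 mm wide there (from 52 mm behind to 17 mm ahead of the point); x along the brush towards the bristles, y across, z up.
- timer_mid (a point): Kitchen timer: a flat white plastic box 58 x 58 mm, 20 mm thick, lying face up with a grey display and three round keys, about 0.09 kg. Its centre (10 mm above what it lies on); x and y along its sides, z out of its face, up.
- small_cutter_mid (a point): The smaller ring cutter, to be left alone: a thin steel ring 42 mm outside diameter, 36 mm high. Point on its axis at half height; z up.
- jar_mid (a point): Glass jar of salt with a steel lid, 60 mm diameter, 70 mm high, to be left alone; it stands beyond the tools to the left or right. Point on its axis at half height; z up.
- cup_mid (a point): Steel measuring cup with a handle, 72 mm diameter, 62 mm high, to be left alone; it stands beyond the tools, on the other side from the jar. Point on its axis at half height; z up, y towards the handle.
There are look-alikes about, which are no part of the job. Leave any purple look-alike of the part that bears pin_mid alone. Leave any purple look-alike of the part that bears shaker_mid alone.

How it is judged:
At the end, for the whole second after the job is handed in: Pin, larger cutter and shaker lie in the long tray, timer and brush in the square one: inside the walls, within 5 mm of their resting height on its floor, flat to 8 degrees, shaker upright, timer face up, all at rest. Smaller cutter, jar and cup within 20 mm of their start (x of pin_mid in the frame of long_tray between -0.15 and 0.15 m and y of pin_mid in the frame of long_tray between -0.09 and 0.09 m and z of pin_mid in the frame of long_tray between 0.013 and 0.023 m and linear speed of each of pin, large_cutter, shaker, brush, timer below 0.03 m/s and angular speed of each of pin, large_cutter, shaker, brush, timer below 0.5 rad/s and angle between the x axis of pin_mid and the z axis of long_tray, either way round above 1.42 rad and x of large_cutter_mid in the frame of long_tray between -0.15 and 0.15 m and y of large_cutter_mid in the frame of long_tray between -0.09 and 0.09 m and z of large_cutter_mid in the frame of long_tray between 0.016 and 0.026 m and angle between the z axis of large_cutter_mid and the z axis of long_tray, either way round below 0.15 rad and x of shaker_mid in the frame of long_tray between -0.15 and 0.15 m and y of shaker_mid in the frame of long_tray between -0.09 and 0.09 m and z of shaker_mid in the frame of long_tray between 0.0355 and 0.0455 m and angle between each of shaker_mid, timer_mid's own z axis and vertical below 0.15 rad and x of brush_mid in the frame of square_tray between -0.105 and 0.105 m and y of brush_mid in the frame of square_tray between -0.105 and 0.105 m and z of brush_mid in the frame of square_tray between 0.004 and 0.014 m and angle between the z axis of brush_mid and the z axis of square_tray, either way round below 0.15 rad and x of timer_mid in the frame of square_tray between -0.105 and 0.105 m and y of timer_mid in the frame of square_tray between -0.105 and 0.105 m and z of timer_mid in the frame of square_tray between 0.008 and 0.018 m and distance of each of small_cutter_mid, jar_mid, cup_mid from where it was at the start of the episode below 0.02 m); the robot touches nothing.
It fails at once if the smaller ring cutter, the jar or the measuring cup was disturbed (moved over 25 mm) (distance of any of small_cutter_mid, jar_mid, cup_mid from where it was at the start of the episode above 0.025 m).
It fails at once if the starch shaker was tipped (over 40 degrees) (angle between shaker_mid's own z axis and vertical above 0.7 rad).
It fails at once if a tool was dropped or thrown (moving faster than 0.8 m/s with no finger on it) ((linear speed of pin above 0.8 m/s and contact force between the fingers and pin below 0.01 N) or (linear speed of large_cutter above 0.8 m/s and contact force between the fingers and large_cutter below 0.01 N) or (linear speed of shaker above 0.8 m/s and contact force between the fingers and shaker below 0.01 N) or (linear speed of brush above 0.8 m/s and contact force between the fingers and brush below 0.01 N) or (linear speed of timer above 0.8 m/s and contact force between the fingers and timer below 0.01 N)).
It also fails if it takes over 120 s, if anything falls off the work surface, if the arm or the gripper's body presses on something with over 40 N, if the wrist force passes 120 N, or if a joint passes its speed limit or range.

ROBOT

A 7-joint arm with a two-finger parallel gripper is mounted at the origin on the work surface. World frame = base frame: x ahead of the robot, y to its left, z up, the work surface at z = 0. Lengths are in m, angles in rad, forces in N, time in s.
With the tool pointing down it reaches from about 0.35 to 0.9 m from the base axis. Payload 8.1 kg.
Tool frame: the origin (TCP) lies between the finger pads; the fingertips stand ahead of it and the grasp point (between the pads) is the TCP (arm.nose_length is the z of the fingertips in the tool frame, in m); z points along the fingers, y is the line along which they close (so a half turn about z gives the same grasp; the last joint's range is limited). The gripper opens to 92 mm and grips with 3 to 60 N. Pads are 19 mm wide; open, the fingers measure 130 mm over their backs; the gripper's body (75 mm by 190 mm) begins 47 mm behind the grasp point.
Start: joints at [-1.36, 0.434, 0.025, 1.573, -0.012, 1.134, -0.075], TCP at [0.193, 0.594, 0.22] pointing down, gripper open.
Joint ranges: [-2.62, 2.62], [-0.44, 2.09], [-1.27, 1.32], [0.08, 2.57], [-1.32, 4.46], [0.12, 2], [-2.74, 2.74]. Speed limits (rad/s): [2.22, 2.22, 3.01, 3.01, 3.14, 3.14, 3.14].

INTERFACE

Orientations are given as a rotation vector (axis times angle).
In Python, from cell import sensors, optics, arm gives the robot as it stands.
- The arm moves only by the tool arm_command, never from a script. Its argument "deltas" is one flat list of numbers, 7 for each row, row after row: the turn, a rotation vector about the world's x, y, z as a fraction of full scale, then the shift along the world's x, y, z as a fraction of full scale, then the finger opening in mm, from 0 to 91.8. In form: [wx, wy, wz, dx, dy, dz, fingers, wx, wy, wz, dx, dy, dz, fingers, ...]. A call has 1 to 20 rows; each row is the pose to reach, as a shift and turn from the pose commanded when the call began; what a row does not reach only later rows make up. Full scale, the value 1, is 1 m for a shift and 90 degrees for a turn. A row lasts 1/10 s, in which the tool goes at most 50 mm and 8.59 degrees, less where a joint would pass 70% of its speed; a pose out of reach is approached as far as the arm can. A call with a number of a shift or a turn outside -1 to 1 is refused whole. A call with a gripper value outside its range is refused whole. The fingers move at their own pace and stop on an object; "force" is the grip in N (left out, the last holds). Time passes only in rows, so rows that repeat a pose let the fingers close. It gives the time, the measured TCP pose, the force, the opening and the grip force at its end, in the units of the state.
- sensors.observe(): the state, without advancing time (a new reading comes with each control period).
- optics.get_image(name): name is "scene" or "top" or "wrist"; returns the picture (480x640x3 uint8, blue, green, red); there is no depth.
- optics.calibration(name): a dict with "camera_matrix" (3x3 intrinsics, pixels), "rvec" (rotation vector, rad) and "tvec" (3), from world to camera coordinates, as OpenCV has them. Camera axes: x right, y down, z forward; pixel columns grow to the right and rows downward; lengths in m; the calibration is good to about 2 mm. A picture is of the moment at which its call begins: read the wrist's pose just before it. calibration takes no time and is no camera call; for the wrist camera it gives the pose at the moment of the call.
- arm.sign_off(): hands the job in; it is judged then, once.
The state is a dict: "clock": time; "joints": joint angles; "dq": joint speeds; "joint_efforts": joint torques, N m; "position": TCP position; "ee_rot": TCP orientation; "force": force on the tool from outside, world axes, zero at the start; "ft_torque": the same for the moment, N m; "width": opening from 0.0 (shut) to 1.0 (fully open); "gripper_force": force on a finger pad.
Only numpy, scipy, OpenCV 4.12 (cv2) and the standard library are available. Lean on these libraries where they do the work, as an engineer would, in place of code of your own. Each camera call takes 0.05 s, during which the arm holds its last target. There are 200 camera calls.

## Working session

There is one attempt and no reset: what is moved stays moved. The work goes in short steps, Python scripts to look and compute and a tool call to move; the robot and the scene stay as the last step left them, time stands still between calls to the robot, and variables do not carry over. Pictures are saved under pics/ and viewed, at most 14 in all, crops included, and the job is handed in when it is done.

Besides the shell and the picture viewer there is one more tool, called as name(argument=value, ...) on one line, values as JSON. arm_command: Moves the arm, as the interface text tells. Its arguments: {"type":"object","properties":{"deltas":{"type":"array","items":{"type":"number"}},"force":{"type":"number"}},"required":["deltas"]}

```bash
mkdir -p pics; cat > h.py <<'E'
import numpy as np, cv2
from cell import sensors, optics, arm
def ray(cal,uv,z):
    K=np.array(cal["camera_matrix"]);R,_=cv2.Rodrigues(np.array(cal["rvec"],float));t=np.array(cal["tvec"],float).ravel()
    c=-R.T@t; uv=np.atleast_2d(np.array(uv,float))
    d=(R.T@np.linalg.inv(K)@np.c_[uv,np.ones(len(uv))].T).T
    return c+d*((z-c[2])/d[:,2])[:,None]
def proj(cal,P):
    return cv2.projectPoints(np.array(P,float).reshape(-1,3),np.array(cal["rvec"],float),np.array(cal["tvec"],float),np.array(cal["camera_matrix"],float),None)[0].reshape(-1,2)
E
python3 - <<'E'
from h import *
s=sensors.observe();print({k:np.round(v,3) for k,v in s.items()}, arm.nose_length)
for n in("top","scene"):
    cv2.imwrite(f"pics/{n}0.png",optics.get_image(n))
    c=optics.calibration(n);R=cv2.Rodrigues(np.array(c["rvec"]))[0];print(n,np.round(-R.T@np.array(c["tvec"]).ravel(),3),np.round(R,2).tolist(),c["camera_matrix"])
E
```

```text
{'clock': np.float64(0.0), 'joints': array([-1.36 ,  0.435,  0.025,  1.574, -0.012,  1.134, -0.075]), 'dq': array([-0.001,  0.   , -0.001, -0.   , -0.   , -0.001,  0.001]), 'joint_efforts': array([-1.0000e-03, -6.6784e+01,  9.8400e-01, -3.1446e+01, -6.1000e-02,
        4.2000e-02,  0.0000e+00]), 'position': array([0.193, 0.594, 0.219]), 'ee_rot': array([-4.910e-01, -3.103e+00,  2.000e-03]), 'force': array([-0.029,  0.328,  0.822]), 'ft_torque': array([ 0.045,  0.053, -0.016]), 'gripper_force': np.float64(0.0), 'width': np.float64(0.996)} 0.019
top [0.332 0.008 1.328] [[-0.03, -1.0, 0.0], [-0.99, 0.03, -0.14], [0.14, -0.01, -0.99]] [[567.49189625   0.         313.82478665]
 [  0.         567.49189625 243.86412016]
 [  0.           0.           1.        ]]
scene [1.321 0.21  0.702] [[-0.26, 0.97, -0.01], [0.58, 0.14, -0.8], [-0.77, -0.21, -0.6]] [[455.450376     0.         315.66188681]
 [  0.         455.450376   230.51934547]
 [  0.           0.           1.        ]]
```

View pics/top0.png

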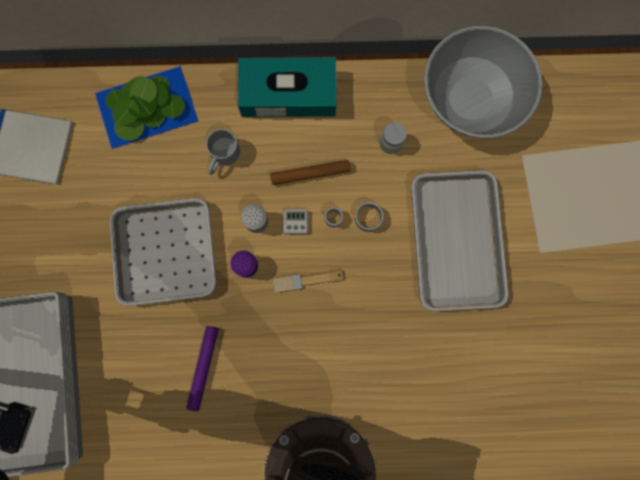

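View pics/scene0.png

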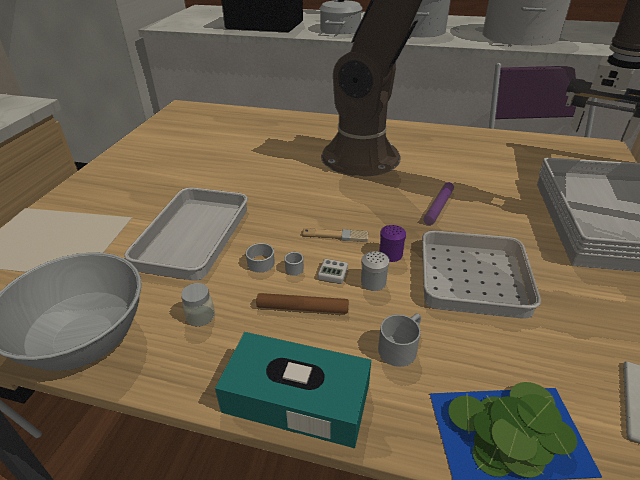

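Top view: pin (310,172), steel shaker (255,217), timer (295,221), small ring (334,217), large ring (369,216), brush (308,281), long tray (460,240) and square tray (163,252). The jar is at (393,137) and the cup at (222,148).

Pin candidates are the brown rod (310,172) and the purple one (203,368). Shaker candidates are the steel one (255,217) and the purple one (244,263). The brown and steel ones fit, because purple look-alikes are to be left alone. Next I'll confirm this in an enlarged crop and measure.

```bash
python3 - <<'E'
from h import *
im=cv2.imread("pics/top0.png");c=optics.calibration("top")
cv2.imwrite("pics/crop0.png",cv2.resize(im[150:310,220:400],None,fx=3.7,fy=3.7,interpolation=cv2.INTER_CUBIC))
hsv=cv2.cvtColor(im,cv2.COLOR_BGR2HSV)
for p in [(310,172),(320,281),(280,285),(369,205),(295,221),(255,205),(260,300),(460,240)]: print(p,hsv[p[1],p[0]])
grey=((hsv[...,1]<75)*255).astype(np.uint8)
pin=((hsv[...,0]<14)&(hsv[...,1]>100)&(hsv[...,2]<150)*1).astype(np.uint8)*255
for nm,m,roi in(("grey",grey,(100,115,520,320)),("pin",pin,(250,150,370,195))):
    k=np.zeros_like(m);x0,y0,x1,y1=roi;k[y0:y1,x0:x1]=m[y0:y1,x0:x1]
    for q in cv2.findContours(k,cv2.RETR_EXTERNAL,cv2.CHAIN_APPROX_NONE)[0]:
        if cv2.contourArea(q)<80: continue
        r=cv2.minAreaRect(q);z={"pin":.015}.get(nm,.02)
        b=ray(c,cv2.boxPoints(r),z)[:,:2]
        print(nm,np.round(r[0],1),np.round(r[1],1),"ctr",np.round(b.mean(0),3),"e",np.round([np.linalg.norm(b[1]-b[0]),np.linalg.norm(b[2]-b[1])],3),"ang",np.round(np.degrees(np.arctan2(*(b[1]-b[0])[::-1])),1))
E
```

```text
(310, 172) [ 14 175  93]
(320, 281) [ 19 131 144]
(280, 285) [ 20  77 145]
(369, 205) [30 22 57]
(295, 221) [ 28  22 137]
(255, 205) [ 22  26 107]
(260, 300) [ 18 132 133]
(460, 240) [ 24  19 137]
grey [295.8 281.8] [14.9 10.6] ctr [0.429 0.044] e [0.025 0.034] ang -81.2
grey [295. 221.] [24. 24.] ctr [0.571 0.043] e [0.056 0.057] ang -91.5
grey [333.5 216.5] [19. 19.] ctr [ 0.579 -0.048] e [0.045 0.045] ang -91.5
grey [254.  217.5] [27. 26.] ctr [0.582 0.138] e [0.061 0.064] ang -91.5
grey [369. 216.] [28. 28.] ctr [ 0.578 -0.131] e [0.066 0.067] ang -91.5
grey [161.6 251.5] [100.8 102.3] ctr [0.509 0.354] e [0.24  0.237] ang -85.5
grey [459.5 240.4] [140.  89.] ctr [ 0.518 -0.34 ] e [0.212 0.33 ] ang -86.9
grey [222.7 150.3] [43.5 32.7] ctr [0.747 0.211] e [0.078 0.107] ang -86.8
grey [392.7 137.1] [23.7 30.9] ctr [ 0.769 -0.196] e [0.077 0.057] ang -28.0
grey [478. 126.] [22. 82.] ctr [ 0.791 -0.402] e [0.197 0.055] ang -91.5
```

View pics/crop0.png

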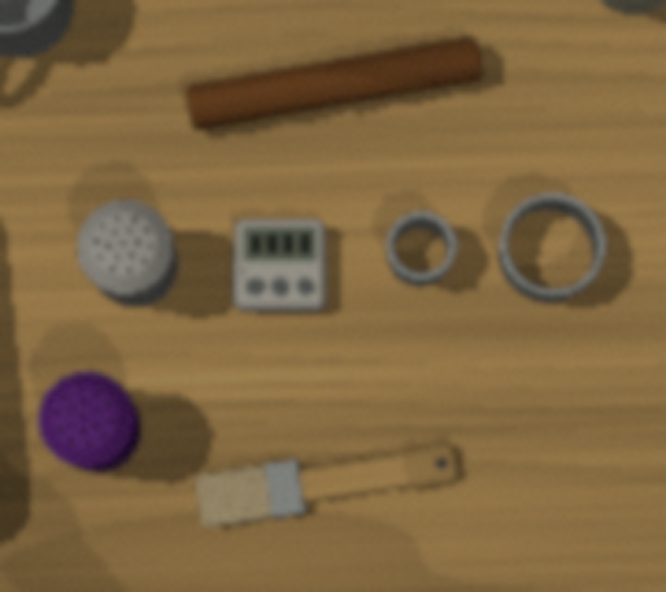

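The crop confirms the brown rod, the steel shaker and the larger ring (552,247), about 1.5 times the small ring (421,248). Purple things stay put.

```bash
python3 - <<'E'
from h import *
c=optics.calibration("top")
f=lambda u,v:(220+u/3.7,150+v/3.7)
P=dict(pinL=(f(192,109),.015),pinR=(f(481,58),.015),brB=(f(202,500),.008),brH=(f(461,463),.008),shaker=(f(126,248),.06),large=(f(552,247),.036),small=(f(421,248),.036),timer=(f(281,264),.02),purple=(f(90,420),.06),long=((459.5,240.4),.034),sq=((161.6,251.5),.034),jar=((393,132),.06),cup=((222,145),.055))
W={k:ray(c,*v)[0] for k,v in P.items()}
for k,v in W.items(): print(k,np.round(v,3))
for a,b in(("pinR","pinL"),("brH","brB")):
    d=W[b]-W[a];print(a,"mid",np.round((W[a]+W[b])/2,3),"len",np.round(np.linalg.norm(d),3),"ang",np.round(np.degrees(np.arctan2(d[1],d[0])),1))
E
```

```text
pinL [0.673 0.095 0.015]
pinR [ 0.702 -0.091  0.015]
brB [0.423 0.094 0.008]
brH [ 0.442 -0.07   0.008]
shaker [0.575 0.134 0.06 ]
large [ 0.573 -0.13   0.036]
small [ 0.575 -0.048  0.036]
timer [0.57 0.04 0.02]
purple [0.47  0.157 0.06 ]
long [ 0.513 -0.336  0.034]
sq [0.505 0.35  0.034]
jar [ 0.767 -0.191  0.06 ]
cup [0.748 0.207 0.055]
pinR mid [0.688 0.002 0.015] len 0.189 ang 98.8
brH mid [0.432 0.012 0.008] len 0.165 ang 96.6
```

arm_command(deltas=[0,0,-0.3,0.387,-0.456,-0.01,85,0,0,-0.3,0.387,-0.456,-0.01,85,0,0,-0.3,0.387,-0.456,-0.01,85,0,0,-0.3,0.387,-0.456,-0.01,85,0,0,-0.3,0.387,-0.456,-0.01,85,0,0,-0.3,0.387,-0.456,-0.01,85,0,0,-0.3,0.387,-0.456,-0.01,85,0,0,-0.3,0.387,-0.456,-0.01,85,0,0,-0.3,0.387,-0.456,-0.01,85,0,0,-0.3,0.387,-0.456,-0.01,85,0,0,-0.3,0.387,-0.456,-0.01,85,0,0,-0.3,0.387,-0.456,-0.01,85,0,0,-0.3,0.387,-0.456,-0.01,85,0,0,-0.3,0.387,-0.456,-0.01,85,0,0,-0.3,0.387,-0.456,-0.01,85,0,0,-0.3,0.387,-0.456,-0.01,85])

```text
clock: 1.7
position: [0.5791, 0.1402, 0.2099]
ee_rot: [-1.198, -2.903, -0.001]
force: [0.1, 0.3, 0.2]
width: 0.925
gripper_force: 0.0
```

Lengths come out right (pin 189 of 190 mm, brush 165 of 165 mm). Next, the wrist view.

```bash
python3 - <<'E'
from h import *
c=optics.calibration("wrist");im=optics.get_image("wrist");cv2.imwrite("pics/w0.png",im)
R=cv2.Rodrigues(np.array(c["rvec"]))[0];print(np.round(-R.T@np.array(c["tvec"]).ravel(),3),np.round(R,2).tolist())
print(proj(c,[[.575,.134,.075],[.57,.04,.02],[.573,-.13,.036]]).round())
E
```

```text
[0.522 0.198 0.374] [[0.71, 0.71, -0.0], [0.68, -0.67, 0.3], [0.21, -0.21, -0.95]]
[[315. 232.]
 [254. 272.]
 [159. 372.]]
```

View pics/w0.png

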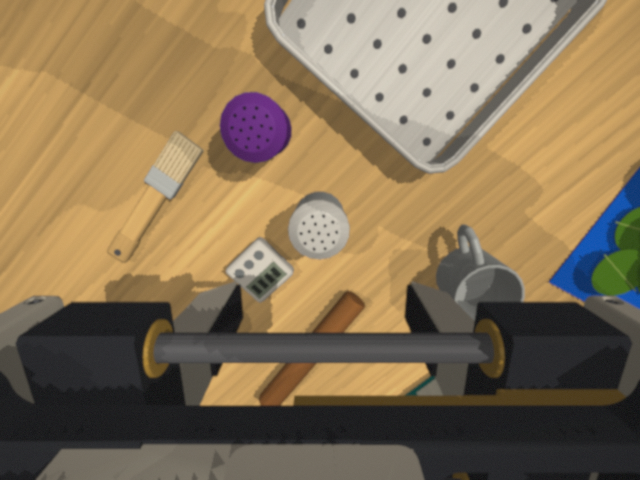

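The wrist view shows the shaker lid at (319,228), the timer at (258,269) and the pin behind the fingers. The brush is at (155,195).

```bash
python3 - <<'E'
from h import *
c=optics.calibration("wrist");im=cv2.imread("pics/w0.png");hsv=cv2.cvtColor(im,cv2.COLOR_BGR2HSV)
m=((hsv[...,1]<60)*255).astype(np.uint8);k=np.zeros_like(m);k[185:300,210:360]=m[185:300,210:360]
for q in cv2.findContours(k,0,cv2.CHAIN_APPROX_NONE)[0]:
    if cv2.contourArea(q)>300: print(cv2.minAreaRect(q),cv2.boundingRect(q),cv2.contourArea(q))
print(ray(c,[(319,228)],.064).round(4),ray(c,[(258,269)],.02).round(4),ray(c,[(124,252),(189,145)],.008).round(4))
print(c["camera_matrix"][0][0])
E
```

```text
((248.75003051757812, 280.75), (50.20457458496094, 80.61017608642578), 45.0) (210, 238, 83, 62) 2726.5
((317.4000244140625, 226.300048828125), (64.39875793457031, 60.37383270263672), 63.43495178222656) (288, 192, 61, 67) 3017.5
[[0.5773 0.1374 0.064 ]] [[0.5703 0.046  0.02  ]] [[ 0.4493 -0.0528  0.008 ]
 [ 0.4281  0.0935  0.008 ]]
336.1978012952258
```

arm_command(deltas=[0,0,0,-0.002,-0.004,-0.04,85,0,0,0,-0.002,-0.004,-0.08,85,0,0,0,-0.002,-0.004,-0.11,85,0,0,0,-0.002,-0.004,-0.14,85,0,0,0,-0.002,-0.004,-0.155,85,0,0,0,-0.002,-0.004,-0.17,85,0,0,0,-0.002,-0.004,-0.17,85,0,0,0,-0.002,-0.004,-0.17,60,0,0,0,-0.002,-0.004,-0.17,50,0,0,0,-0.002,-0.004,-0.17,50,0,0,0,-0.002,-0.004,-0.17,50,0,0,0,-0.002,-0.004,-0.17,50,0,0,0,-0.002,-0.004,-0.17,50], force=20)

```text
clock: 3.05
position: [0.5784, 0.1346, 0.0408]
ee_rot: [1.202, 2.902, 0.001]
force: [-1.3, -1.0, 6.5]
width: 0.63
gripper_force: 20.0
```

arm_command(deltas=[0,0,0,0,0,0.03,50,0,0,0,0,0,0.07,50,0,0,0,0,0,0.11,50,0,0,0,0,0,0.13,50,0,0,0.08,0.003,-0.03,0.13,50,0,0,0.16,0.006,-0.065,0.13,50,0,0,0.24,0.01,-0.105,0.13,50,0,0,0.32,0.014,-0.145,0.13,50,0,0,0.4,0.018,-0.185,0.13,50,0,0,0.48,0.02,-0.225,0.13,50,0,0,0.54,0.024,-0.265,0.13,50,0,0,0.54,0.026,-0.305,0.13,50,0,0,0.54,0.03,-0.345,0.13,50,0,0,0.54,0.032,-0.38,0.13,50,0,0,0.54,0.035,-0.415,0.13,50,0,0,0.54,0.035,-0.435,0.13,50,0,0,0.54,0.035,-0.445,0.13,50,0,0,0.54,0.035,-0.445,0.13,50])

```text
clock: 4.85
position: [0.6125, -0.3111, 0.1697]
ee_rot: [0.097, -3.139, -0.0]
force: [-0.2, 0.4, -1.7]
width: 0.633
gripper_force: 20.0
```

```bash
python3 - <<'E'
from h import *
s=sensors.observe();print(s["position"].round(4),s["joints"].round(2),s["width"],s["force"].round(1))
cv2.imwrite("pics/t1.png",optics.get_image("top")); cw=optics.calibration("wrist");im=optics.get_image("wrist");cv2.imwrite("pics/w1.png",im)
E
```

```text
[ 0.6125 -0.3111  0.1697] [ 0.27  0.58  0.19  1.48 -0.12  1.1   2.12] 0.6329426983543746 [-0.2  0.4 -1.7]
```

View pics/w1.png

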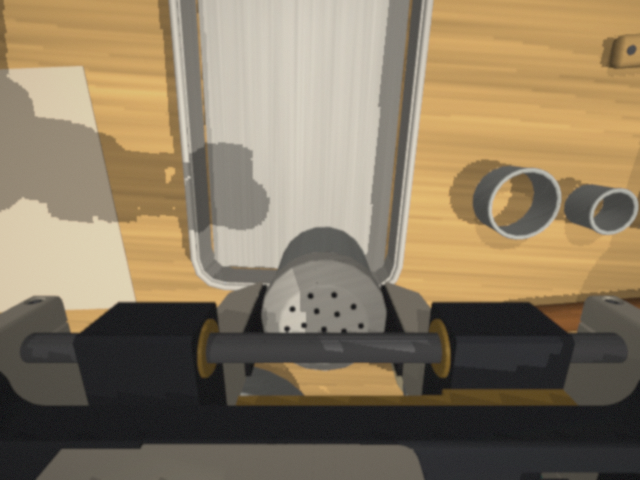

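Shaker hangs upright. The tray's far rim is at row about 283 and its side rims at columns 183 and 415 (row 140). The large ring's top circle is centred at (517,202).

```bash
python3 - <<'E'
from h import *
c=optics.calibration("wrist")
print(ray(c,[(300,287),(177,30),(186,200),(427,30),(411,200)],.036).round(4))
print("large",ray(c,[(517,202)],.036).round(4),"small",ray(c,[(600,210)],.036).round(4))
E
```

```text
[[ 0.6718 -0.326   0.036 ]
 [ 0.4609 -0.4305  0.036 ]
 [ 0.5937 -0.4311  0.036 ]
 [ 0.4482 -0.2374  0.036 ]
 [ 0.5808 -0.2309  0.036 ]]
large [[ 0.5764 -0.1359  0.036 ]] small [[ 0.5788 -0.0595  0.036 ]]
```

arm_command(deltas=[0,0,0,0,0,-0.03,50,0,0,0,0,0,-0.06,50,0,0,0,0,0,-0.09,50,0,0,0,0,0,-0.105,50,0,0,0,0,0,-0.115,50,0,0,0,0,0,-0.12,50,0,0,0,0,0,-0.125,50,0,0,0,0,0,-0.125,50,0,0,0,0,0,-0.125,60,0,0,0,0,0,-0.125,74,0,0,0,0,0,-0.125,74,0,0,0,0,0,-0.125,74,0,0,0,0,0,-0.09,74,0,0,0,0,0,-0.05,74,0,0,0,0,0,-0.01,74,0,0,0,0,0,0.01,74,0,0,0,0,0,0.01,74])

```text
clock: 6.65
position: [0.6148, -0.3116, 0.1844]
ee_rot: [-0.099, 3.134, -0.005]
force: [0.4, -0.0, 0.0]
width: 0.808
gripper_force: 0.0
```

arm_command(deltas=[0,0,-0.09,0.007,0.03,0,74,0,0,-0.18,0.015,0.06,0,80,0,0,-0.27,0.022,0.09,0,85,0,0,-0.36,0.03,0.12,0,85,0,0,-0.45,0.037,0.15,0,85,0,0,-0.54,0.045,0.18,0,85,0,0,-0.63,0.052,0.21,0,85,0,0,-0.72,0.06,0.24,0,85,0,0,-0.81,0.067,0.27,0,85,0,0,-0.9,0.075,0.3,0,85,0,0,-0.94,0.077,0.314,0,85,0,0,-0.94,0.077,0.314,-0.03,85,0,0,-0.94,0.077,0.314,-0.06,85,0,0,-0.94,0.077,0.314,-0.06,85])

```text
clock: 8.05
position: [0.6866, 0.0042, 0.1151]
ee_rot: [-2.036, -2.385, 0.009]
force: [-0.8, -0.5, -0.4]
width: 0.927
gripper_force: 0.0
```

```bash
cat > pin.py <<'E'
from h import *
s=sensors.observe();c=optics.calibration("wrist");im=optics.get_image("wrist");hsv=cv2.cvtColor(im,cv2.COLOR_BGR2HSV)
cv2.imwrite("pics/w2.png",im);print(s["position"].round(4),s["joints"].round(2))
E
python3 pin.py
```

```text
[0.6866 0.0042 0.1151] [-0.39  0.67  0.51  1.54 -0.36  1.03  0.37]
```

View pics/w2.png

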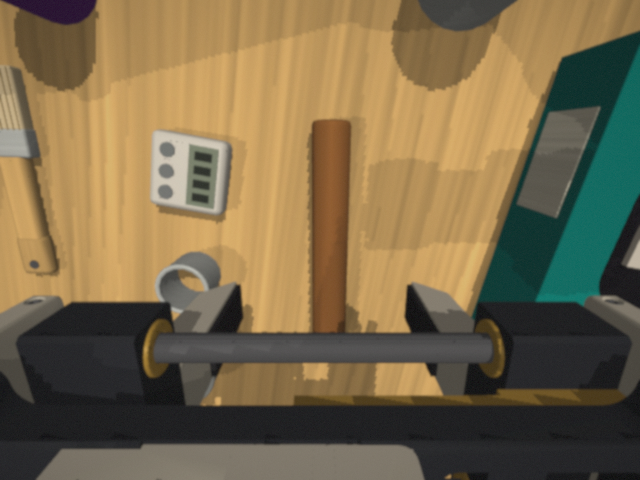

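The pin runs straight between the fingers (columns 312–350, jaw centre about 323), and the small ring is clear at (185,285). I'll descend and grip.

arm_command(deltas=[0,0,0,0.002,0,-0.03,70,0,0,0,0.002,0,-0.06,70,0,0,0,0.002,0,-0.08,70,0,0,0,0.002,0,-0.094,70,0,0,0,0.002,0,-0.097,70,0,0,0,0.002,0,-0.097,60,0,0,0,0.002,0,-0.097,50,0,0,0,0.002,0,-0.097,40,0,0,0,0.002,0,-0.097,25,0,0,0,0.002,0,-0.097,22,0,0,0,0.002,0,-0.097,22,0,0,0,0.002,0,-0.097,22], force=20)

```text
clock: 9.3
position: [0.692, 0.0035, 0.0231]
ee_rot: [2.04, 2.389, 0.0]
force: [-0.3, -0.4, -0.5]
width: 0.248
gripper_force: 0.0
```

```bash
sed -i 's/w2/w3/' pin.py; python3 pin.py; python3 -c "
from h import *
print(sensors.observe()['width'],sensors.observe()['gripper_force'])"
```

```text
[0.692  0.0035 0.0231] [-0.36  0.77  0.46  1.6  -0.42  0.87  0.42]
0.24550637579534154 0.0
```

View pics/w3.png

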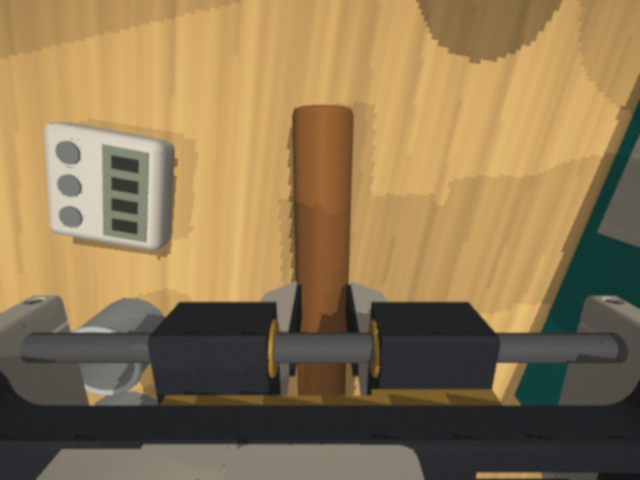

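The pin sits between the fingers, but there's no grip force at 22 mm. I'll close further.

arm_command(deltas=[0,0,0,0,0,0,10,0,0,0,0,0,0,5,0,0,0,0,0,0,5,0,0,0,0,0,0,5], force=20)

```text
clock: 9.75
position: [0.6923, 0.0035, 0.0234]
ee_rot: [2.04, 2.389, 0.001]
force: [1.0, 0.1, 3.1]
width: 0.057
gripper_force: 1.7
```

```bash
sed -i 's/w3/w4/' pin.py; python3 pin.py; python3 - <<'E'
from h import *
im=optics.get_image("scene");cv2.imwrite("pics/s4.png",cv2.resize(im[200:350,180:420],None,fx=2.5,fy=2.5))
w=cv2.imread("pics/w4.png");a=cv2.imread("pics/s4.png");cv2.imwrite("pics/m4.png",np.hstack([cv2.resize(a,(440,275)),cv2.resize(w,(360,275))]))
E
```

```text
[0.6923 0.0035 0.0234] [-0.36  0.77  0.46  1.6  -0.42  0.87  0.42]
```

View pics/m4.png

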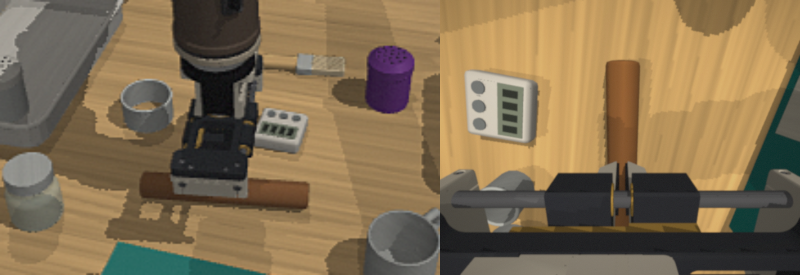

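```bash
python3 - <<'E'
from h import *
from scipy.spatial.transform import Rotation as Ro
s=sensors.observe();c=optics.calibration("wrist");R=Ro.from_rotvec(s["ee_rot"]).as_matrix();p=s["position"]
print(R.round(2).tolist())
for z in(-.047,-.02,0,.019):print(z,proj(c,[p+R@[0,y,z] for y in(-.0025,.0025)]).round().tolist())
Rc=cv2.Rodrigues(np.array(c["rvec"]))[0];cc=-Rc.T@np.array(c["tvec"]).ravel();print(cc.round(3),(R.T@(cc-p)).round(3))
# pin end as seen (318.. in w4): end top edge & width at several heights
for z in(0.0,.015,.03): print(z,ray(c,[(296,107),(352,107)],z).round(3).tolist())
E
```

```text
[[-0.16, 0.99, 0.0], [0.99, 0.16, 0.0], [-0.0, 0.0, -1.0]]
-0.047 [[316.0, 350.0], [328.0, 350.0]]
-0.02 [[317.0, 316.0], [327.0, 316.0]]
0 [[318.0, 297.0], [327.0, 297.0]]
0.019 [[318.0, 283.0], [327.0, 283.0]]
[0.68  0.085 0.187] [ 0.082  0.001 -0.164]
0.0 [[0.664, 0.097, 0.0], [0.692, 0.102, 0.0]]
0.015 [[0.665, 0.096, 0.015], [0.691, 0.1, 0.015]]
0.03 [[0.666, 0.095, 0.03], [0.69, 0.099, 0.03]]
```

```bash
python3 - <<'E'
from h import *
a=cv2.imread("pics/w4.png")[90:420,200:450];b=cv2.imread("pics/s4.png")
b=optics.get_image("scene")[180:330,180:400]
cv2.imwrite("pics/m5.png",np.hstack([cv2.resize(a,(364,480)),cv2.resize(b,(430,480*430//704 if 0 else 480))]))
E
```

```text
(no output)
```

View pics/m5.png

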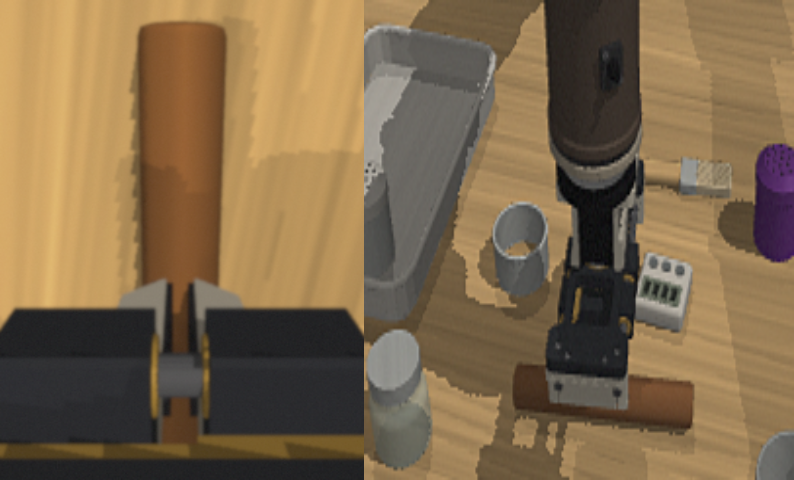

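The fingertips look as if they rest on top of the pin. The pin also images at only 26 mm wide, so the reported z may be biased. I'll check the scale against the timer.

```bash
python3 - <<'E'
from h import *
c=optics.calibration("wrist")
q=np.array([(47,123),(173,139),(167,249),(50,234)])
for z in(.02,.0,-.01):
    b=ray(c,q,z);print(z,[np.linalg.norm(b[i]-b[i-1]).round(4) for i in range(4)],b.mean(0).round(3))
# cross-check of camera height by scene: jaw-pin picture
sc=optics.calibration("scene");p=sensors.observe()["position"]
print("scene px of TCP, tip, body",proj(sc,[p,p-[0,0,.019],p+[0,0,.047]]).round(1).tolist())
E
```

```text
0.02 [np.float64(0.0553), np.float64(0.0585), np.float64(0.056), np.float64(0.0599)] [0.579 0.044 0.02 ]
0.0 [np.float64(0.0619), np.float64(0.0655), np.float64(0.0628), np.float64(0.067)] [0.567 0.039 0.   ]
-0.01 [np.float64(0.0652), np.float64(0.069), np.float64(0.0661), np.float64(0.0706)] [ 0.561  0.037 -0.01 ]
scene px of TCP, tip, body [[301.7, 301.2], [302.0, 307.6], [300.9, 284.6]]
```

```bash
python3 - <<'E'
from h import *
sc=optics.calibration("scene");s=sensors.observe();p=s["position"]
for x in(.695,.714):
  for z in(.004,.02,.03,.05): print(x,z,proj(sc,[[x,-.006+.0035,z],[x,.015,z]]).round(1).tolist())
print("pin silhouettes",proj(sc,[[.675,.0035,.015],[.69,.0035,.03],[.705,.0035,.015],[.7,.0035,.004]]).round(1).tolist())
im=optics.get_image("scene");cv2.imwrite("pics/m6.png",cv2.resize(im[270:325,250:355],None,fx=7.5,fy=7.5,interpolation=cv2.INTER_CUBIC))
E
```

```text
0.695 0.004 [[298.9, 308.2], [307.0, 309.7]]
0.695 0.02 [[298.6, 302.8], [306.8, 304.3]]
0.695 0.03 [[298.4, 299.3], [306.6, 300.8]]
0.695 0.05 [[298.0, 292.3], [306.4, 293.8]]
0.714 0.004 [[296.2, 314.8], [304.4, 316.4]]
0.714 0.02 [[295.9, 309.4], [304.2, 310.9]]
0.714 0.03 [[295.7, 305.9], [304.1, 307.5]]
0.714 0.05 [[295.3, 298.9], [303.8, 300.4]]
pin silhouettes [[304.1, 298.2], [301.9, 298.1], [300.1, 308.5], [300.9, 310.4]]
```

View pics/m6.png

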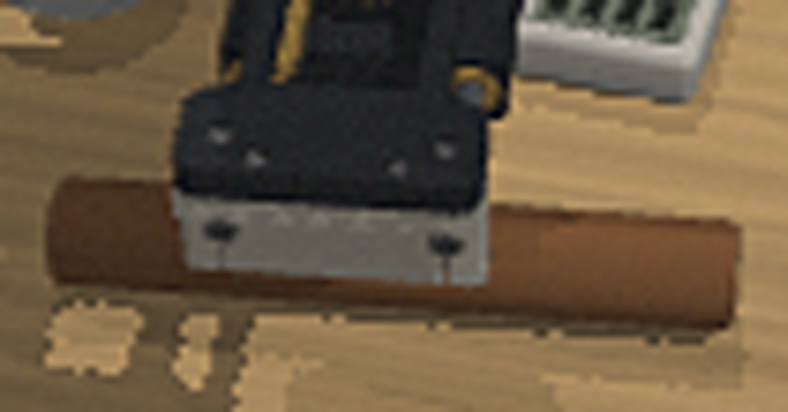

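The ~3 N of upward force and the 5 mm gap fit jaws pinching over the top of the rod. I'll open, then feel downwards in small steps for the real height.

arm_command(deltas=[0,0,0,0,0,0.01,30,0,0,0,0,0,0.01,60,0,0,0,0,0,0.01,70,0,0,0,0,0,0.01,70,0,0,0,0,0,0.01,70,0,0,0,0,0,0,70,0,0,0,0,0,-0.003,70,0,0,0,0,0,-0.003,70])

```text
clock: 10.75
position: [0.6911, 0.0035, 0.0188]
ee_rot: [-2.039, -2.388, 0.002]
force: [-0.1, -0.0, 0.4]
width: 0.702
gripper_force: 0.0
```

```bash
python3 - <<'E'
from h import *
s=sensors.observe();print(s["position"].round(4),s["force"].round(1),s["width"])
c=optics.calibration("wrist");im=optics.get_image("wrist");cv2.imwrite("pics/w7.png",im[60:420,100:540])
E
```

```text
[0.6911 0.0035 0.0188] [-0.1 -0.   0.4] 0.7017599951246352
```

View pics/w7.png

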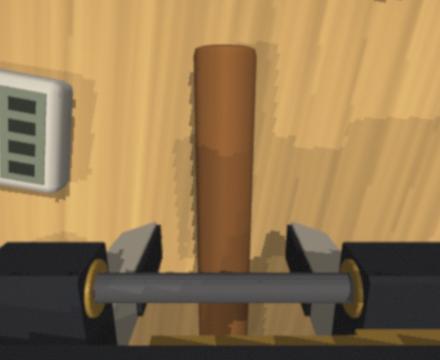

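The reported z would put the fingertips at table level, yet there's no contact. The reading is therefore low by an offset, so I'll keep feeling down.

arm_command(deltas=[0,0,0,0,0,-0.004,70,0,0,0,0,0,-0.008,70,0,0,0,0,0,-0.008,70])

```text
clock: 11.1
position: [0.6915, 0.0036, 0.0113]
ee_rot: [-2.039, -2.389, 0.001]
force: [0.5, -0.3, 0.1]
width: 0.762
gripper_force: 0.0
```

arm_command(deltas=[0,0,0,0,0,-0.003,70,0,0,0,0,0,-0.006,70,0,0,0,0,0,-0.006,70])

```text
clock: 11.4
position: [0.6916, 0.0036, 0.0056]
ee_rot: [-2.04, -2.389, 0.001]
force: [-0.9, -0.6, 0.0]
width: 0.763
gripper_force: 0.0
```

arm_command(deltas=[0,0,0,0,0,-0.003,70,0,0,0,0,0,-0.005,70,0,0,0,0,0,-0.005,70])

```text
clock: 11.7
position: [0.6917, 0.0035, 0.0007]
ee_rot: [-2.04, -2.389, 0.0]
force: [-0.1, 0.4, 0.1]
width: 0.765
gripper_force: 0.0
```

arm_command(deltas=[0,0,0,0,0,0,50,0,0,0,0,0,0,35,0,0,0,0,0,0,22,0,0,0,0,0,0,22,0,0,0,0,0,0,22,0,0,0,0,0,0,22], force=20)

```text
clock: 12.3
position: [0.6919, 0.0034, 0.0011]
ee_rot: [2.04, 2.389, 0.0]
force: [-0.1, 0.2, 0.0]
width: 0.324
gripper_force: 20.0
```

The grip is now 29.8 mm at 20 N, so the z reading sits about 25 mm low. From here I work relative to measured contact heights. Carrying the pin to the tray, turned 83° along it.

arm_command(deltas=[0,0,0,0,0,0.03,22,0,0,0,0,0,0.07,22,0,0,0,0,0,0.11,22,0,0,0,0,0,0.13,22,0,0,0.08,-0.018,-0.03,0.13,22,0,0,0.16,-0.036,-0.06,0.13,22,0,0,0.24,-0.054,-0.095,0.13,22,0,0,0.32,-0.072,-0.13,0.13,22,0,0,0.4,-0.09,-0.165,0.13,22,0,0,0.48,-0.11,-0.2,0.13,22,0,0,0.56,-0.13,-0.235,0.13,22,0,0,0.64,-0.15,-0.265,0.13,22,0,0,0.72,-0.17,-0.3,0.13,22,0,0,0.8,-0.19,-0.33,0.13,22,0,0,0.88,-0.205,-0.36,0.13,22,0,0,0.92,-0.218,-0.38,0.13,22,0,0,0.92,-0.218,-0.38,0.13,22,0,0,0.92,-0.218,-0.38,0.1,22,0,0,0.92,-0.218,-0.38,0.07,22,0,0,0.92,-0.218,-0.38,0.07,22])

```text
clock: 14.3
position: [0.4719, -0.3741, 0.0675]
ee_rot: [0.05, -3.136, -0.007]
force: [0.0, 1.6, -1.5]
width: 0.319
gripper_force: 20.0
```

```bash
python3 - <<'E'
from h import *
s=sensors.observe();print(s["position"].round(4),s["joints"].round(2),s["ee_rot"].round(3),s["force"].round(1),s["width"])
cv2.imwrite("pics/t8.png",optics.get_image("top")[150:330,340:540]);cv2.imwrite("pics/w8.png",optics.get_image("wrist"))
a=cv2.resize(cv2.imread("pics/t8.png"),(400,360));b=cv2.resize(cv2.imread("pics/w8.png"),(400,360));cv2.imwrite("pics/m8.png",np.hstack([a,b]))
E
```

```text
[ 0.4719 -0.3741  0.0675] [ 0.47  0.56  0.16  1.79 -0.12  0.8   2.29] [ 0.05  -3.136 -0.007] [ 0.   1.6 -1.5] 0.3192021065678758
```

View pics/m8.png

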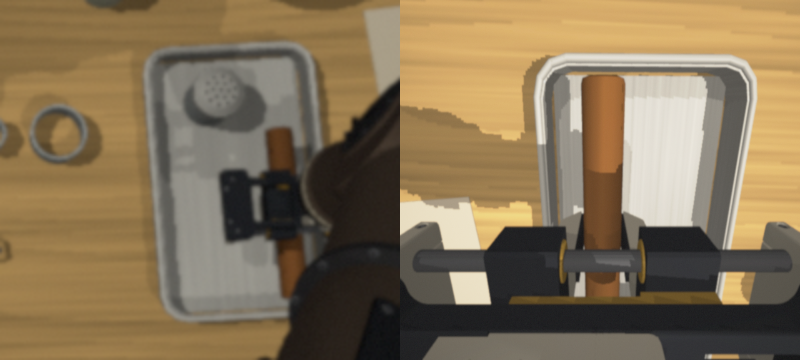

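The shaker stands upright at the far end. The pin hangs parallel inside the right wall, with its end clear of the near rim. Lowering.

arm_command(deltas=[0,0,0,0.004,0,-0.02,22,0,0,0,0.004,0,-0.04,22,0,0,0,0.004,0,-0.05,22,0,0,0,0.004,0,-0.057,22,0,0,0,0.004,0,-0.061,22,0,0,0,0.004,0,-0.065,22,0,0,0,0.004,0,-0.065,22,0,0,0,0.004,0,-0.065,22])

```text
clock: 15.2
position: [0.4781, -0.3767, 0.0065]
ee_rot: [-0.05, 3.141, -0.0]
force: [-0.6, 0.1, -0.6]
width: 0.322
gripper_force: 20.0
```

arm_command(deltas=[0,0,0,0,0,-0.002,22,0,0,0,0,0,-0.003,22,0,0,0,0,0,-0.003,22])

```text
clock: 15.5
position: [0.4782, -0.3768, 0.0039]
ee_rot: [-0.05, 3.14, -0.001]
force: [-0.9, 0.4, 7.2]
width: 0.318
gripper_force: 20.0
```

arm_command(deltas=[0,0,0,0,0,0,36,0,0,0,0,0,0,42,0,0,0,0,0,0,42,0,0,0,0,0,0,42,0,0,0,0,0,0.03,42,0,0,0,0,0,0.07,42,0,0,0,0,0,0.11,42,0,0,0,0,0,0.13,42])

```text
clock: 16.3
position: [0.4791, -0.3775, 0.1365]
ee_rot: [-0.049, 3.138, -0.004]
force: [1.0, -0.8, -0.5]
width: 0.458
gripper_force: 0.0
```

arm_command(deltas=[0,0,-0.08,0.008,0.02,0,60,0,0,-0.16,0.016,0.04,0,70,0,0,-0.24,0.024,0.06,0,85,0,0,-0.32,0.032,0.08,0,85,0,0,-0.4,0.04,0.1,0,85,0,0,-0.48,0.048,0.12,0,85,0,0,-0.56,0.056,0.14,0,85,0,0,-0.64,0.064,0.16,0,85,0,0,-0.72,0.072,0.18,0,85,0,0,-0.8,0.08,0.2,0,85,0,0,-0.88,0.09,0.22,0,85,0,0,-0.96,0.097,0.243,0,85,0,0,-1,0.097,0.243,0,85,0,0,-1,0.097,0.243,0,85,0,0,-1,0.097,0.243,0,85])

```text
clock: 17.8
position: [0.5747, -0.134, 0.133]
ee_rot: [2.184, 2.258, -0.001]
force: [-0.5, 0.2, 0.3]
width: 0.925
gripper_force: 0.0
```

```bash
python3 - <<'E'
from h import *
s=sensors.observe();print(s["position"].round(4),s["joints"].round(2),s["ee_rot"].round(3),s["force"].round(1),s["width"])
t=optics.get_image("top");w=optics.get_image("wrist");cv2.imwrite("pics/t9.png",t);cv2.imwrite("pics/w9.png",w)
cv2.imwrite("pics/m9.png",np.hstack([cv2.resize(t[150:330,280:540],(347,300)),cv2.resize(w,(400,300))]))
E
```

```text
[ 0.5747 -0.134   0.133 ] [-0.25  0.5   0.57  1.8  -0.33  0.93  0.49] [ 2.184e+00  2.258e+00 -1.000e-03] [-0.5  0.2  0.3] 0.9249918800159405
```

View pics/m9.png

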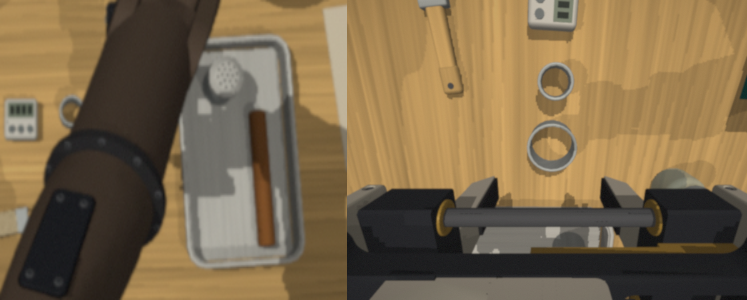

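The pin lies well in the tray next to the shaker. Large ring in the wrist view is at about (330,235), small ring at (331,130). I'll refine the ring numerically, allowing for the z offset.

```bash
python3 - <<'E'
from h import *
c=optics.calibration("wrist");im=cv2.imread("pics/w9.png");hsv=cv2.cvtColor(im,cv2.COLOR_BGR2HSV)
m=((hsv[...,1]<75)*255).astype(np.uint8)
for n,(x0,y0,x1,y1) in dict(large=(270,185,390,285),small=(290,90,370,180),timer=(280,0,400,60)).items():
    k=np.zeros_like(m);k[y0:y1,x0:x1]=m[y0:y1,x0:x1]
    q=max(cv2.findContours(k,0,cv2.CHAIN_APPROX_NONE)[0],key=cv2.contourArea);b=cv2.boundingRect(q)
    ctr=(b[0]+b[2]/2,b[1]+b[3]/2);h=.036 if n!="timer" else .02
    print(n,b,[ray(c,[ctr],h-o)[0].round(4).tolist() for o in(0,.025)],"width",[np.linalg.norm(np.diff(ray(c,[(b[0],ctr[1]),(b[0]+b[2],ctr[1])],h-o),axis=0)).round(4) for o in(0,.025)])
E
```

```text
large (288, 192, 80, 83) [[0.5785, -0.126, 0.036], [0.5791, -0.1331, 0.011]] width [np.float64(0.0645), np.float64(0.0707)]
small (305, 99, 58, 62) [[0.5801, -0.0468, 0.036], [0.5808, -0.0463, 0.011]] width [np.float64(0.0427), np.float64(0.0468)]
timer (289, 0, 81, 51) [[0.5743, 0.0245, 0.02], [0.5745, 0.0314, -0.005]] width [np.float64(0.0581), np.float64(0.0634)]
```

arm_command(deltas=[0,0,0,0.002,0.003,-0.04,85,0,0,0,0.002,0.003,-0.08,85,0,0,0,0.002,0.003,-0.105,85,0,0,0,0.002,0.003,-0.12,85,0,0,0,0.002,0.003,-0.128,85,0,0,0,0.002,0.003,-0.128,85,0,0,0,0.002,0.003,-0.128,70,0,0,0,0.002,0.003,-0.128,60,0,0,0,0.002,0.003,-0.128,57,0,0,0,0.002,0.003,-0.128,57,0,0,0,0.002,0.003,-0.128,57], force=12)

```text
clock: 19.0
position: [0.5776, -0.1305, 0.0059]
ee_rot: [2.185, 2.256, 0.002]
force: [0.1, 1.1, 6.6]
width: 0.684
gripper_force: 12.0
```

arm_command(deltas=[0,0,0,0,0,0.03,57,0,0,0,0,0,0.07,57,0,0,0,0,0,0.1,57,0,0,0,-0.02,-0.03,0.11,57,0,0,0,-0.045,-0.065,0.11,57,0,0,0,-0.07,-0.105,0.11,57,0,0,0,-0.095,-0.145,0.11,57,0,0,0,-0.106,-0.164,0.11,57,0,0,0,-0.106,-0.164,0.09,57,0,0,0,-0.106,-0.164,0.06,57,0,0,0,-0.106,-0.164,0.035,57,0,0,0,-0.106,-0.164,0.018,57,0,0,0,-0.106,-0.164,0.01,57,0,0,0,-0.106,-0.164,0.007,57,0,0,0,-0.106,-0.164,0.007,57,0,0,0,-0.106,-0.164,0.007,57])

```text
clock: 20.6
position: [0.4715, -0.2949, 0.0129]
ee_rot: [2.185, 2.255, 0.001]
force: [-0.2, 0.5, -0.3]
width: 0.687
gripper_force: 12.0
```

arm_command(deltas=[0,0,0,0,0,-0.002,57,0,0,0,0,0,-0.004,57,0,0,0,0,0,-0.004,57,0,0,0,0,0,-0.004,57])

```text
clock: 21.0
position: [0.4715, -0.2948, 0.0086]
ee_rot: [2.185, 2.256, 0.001]
force: [-0.5, 2.1, 4.9]
width: 0.685
gripper_force: 12.0
```

arm_command(deltas=[0,0,0,0,0,0,70,0,0,0,0,0,0,76,0,0,0,0,0,0,76,0,0,0,0,0,0,76,0,0,0,0,0,0.03,76,0,0,0,0,0,0.07,76,0,0,0,0,0,0.11,76,0,0,0,0,0,0.13,76])

```text
clock: 21.8
position: [0.4718, -0.2955, 0.1411]
ee_rot: [2.184, 2.254, 0.002]
force: [0.3, -0.3, -0.6]
width: 0.828
gripper_force: 0.0
```

arm_command(deltas=[0,0,0.08,0.008,0.025,0,76,0,0,0.16,0.016,0.05,0,76,0,0,0.24,0.024,0.08,0,76,0,0,0.32,0.032,0.11,0,76,0,0,0.4,0.04,0.14,0,76,0,0,0.48,0.05,0.17,0,76,0,0,0.56,0.058,0.2,0,76,0,0,0.64,0.066,0.23,0,76,0,0,0.72,0.075,0.26,0,76,0,0,0.8,0.085,0.29,0,76,0,0,0.88,0.095,0.32,0,76,0,0,0.96,0.1,0.339,0,76,0,0,0.96,0.1,0.339,0,76,0,0,0.96,0.1,0.339,0,76,0,0,0.96,0.1,0.339,0,76])

```text
clock: 23.3
position: [0.5706, 0.0429, 0.1379]
ee_rot: [-0.054, -3.141, 0.001]
force: [-0.2, -1.3, 0.4]
width: 0.823
gripper_force: 0.0
```

```bash
python3 - <<'E'
from h import *
s=sensors.observe();print(s["position"].round(4),s["joints"].round(2),s["ee_rot"].round(3),s["width"])
c=optics.calibration("wrist");im=optics.get_image("wrist");cv2.imwrite("pics/w10.png",im);t=optics.get_image("top");cv2.imwrite("pics/t10.png",t)
print("expect timer px",proj(c,[[.572,.043,.02]]).round())
def grey(im,c,roi,z,tag,sat=70):
    hsv=cv2.cvtColor(im,cv2.COLOR_BGR2HSV);m=((hsv[...,1]<sat)*255).astype(np.uint8);k=np.zeros_like(m);x0,y0,x1,y1=roi;k[y0:y1,x0:x1]=m[y0:y1,x0:x1]
    for q in cv2.findContours(k,0,cv2.CHAIN_APPROX_NONE)[0]:
        if cv2.contourArea(q)<150: continue
        r=cv2.minAreaRect(q);b=ray(c,cv2.boxPoints(r),z);d=b[1]-b[0]
        print(tag,np.round(r[0]),b.mean(0).round(4)[:2],np.linalg.norm(d).round(3),np.linalg.norm(b[2]-b[1]).round(3),np.degrees(np.arctan2(d[1],d[0])).round(1))
grey(im,c,(230,170,420,290),.02,"wrist")
grey(t,optics.calibration("top"),(330,150,540,330),.03,"top")
E
```

```text
[0.5706 0.0429 0.1379] [-0.28  0.43  0.16  1.81 -0.08  0.9   1.45] [-5.400e-02 -3.141e+00  1.000e-03] 0.8227584149512852
expect timer px [[323. 236.]]
wrist [239. 248.] [ 0.5803 -0.031 ] 0.049 0.015 173.3
wrist [321. 234.] [0.5711 0.0421] 0.055 0.057 88.0
top [336. 275.] [ 0.4401 -0.0478] 0.022 0.084 -79.6
top [336. 205.] [ 0.6047 -0.0541] 0.028 0.1 -91.5
top [460. 240.] [ 0.5167 -0.3371] 0.21 0.326 -86.9
top [530. 200.] [ 0.6044 -0.509 ] 0.04 0.227 -91.5
```

Timer measured at (0.571, 0.042), 55–57 mm sides, aligned with the jaws. Descend and grip.

arm_command(deltas=[0,0,0,0,-0.001,-0.04,76,0,0,0,0,-0.001,-0.08,76,0,0,0,0,-0.001,-0.11,76,0,0,0,0,-0.001,-0.125,76,0,0,0,0,-0.001,-0.135,76,0,0,0,0,-0.001,-0.138,76,0,0,0,0,-0.001,-0.138,76,0,0,0,0,-0.001,-0.138,65,0,0,0,0,-0.001,-0.138,51,0,0,0,0,-0.001,-0.138,51,0,0,0,0,-0.001,-0.138,51,0,0,0,0,-0.001,-0.138,51], force=20)

```text
clock: 24.6
position: [0.5715, 0.0435, 0.0008]
ee_rot: [0.049, 3.14, 0.0]
force: [-1.4, -0.2, 6.2]
width: 0.63
gripper_force: 20.0
```

arm_command(deltas=[0,0,0,0,0,0.03,51,0,0,0,0,0,0.07,51,0,0,0,0,0,0.11,51,0,0,0,0,0.03,0.12,51,0,0,0,-0.003,0.07,0.12,51,0,0,0.02,-0.006,0.11,0.12,51,0,0,0.04,-0.008,0.15,0.12,51,0,0,0.04,-0.01,0.19,0.12,51,0,0,0.04,-0.012,0.23,0.12,51,0,0,0.04,-0.014,0.27,0.12,51,0,0,0.04,-0.015,0.3,0.12,51,0,0,0.04,-0.015,0.312,0.12,51,0,0,0.04,-0.015,0.312,0.12,51,0,0,0.04,-0.015,0.312,0.09,51,0,0,0.04,-0.015,0.312,0.06,51,0,0,0.04,-0.015,0.312,0.06,51])

```text
clock: 26.2
position: [0.5541, 0.3511, 0.0563]
ee_rot: [0.046, -3.136, 0.009]
force: [-1.0, -0.4, -1.0]
width: 0.628
gripper_force: 20.0
```

```bash
python3 - <<'E'
from h import *
s=sensors.observe();print(s["position"].round(4),s["joints"].round(2),s["ee_rot"].round(3),s["width"])
c=optics.calibration("wrist");im=optics.get_image("wrist");cv2.imwrite("pics/w11.png",im)
hsv=cv2.cvtColor(im,cv2.COLOR_BGR2HSV);m=hsv[...,1]<60
for r in(60,120,200): 
    cols=np.flatnonzero(m[r]); runs=np.split(cols,np.flatnonzero(np.diff(cols)>3)+1)
    print(r,[(a[0],a[-1],ray(c,[(a[0],r),(a[-1],r)],.036)[:,:2].round(3).tolist()) for a in runs if len(a)>8])
col=[300];v=np.flatnonzero(m[:260,300]);print("col300",v.min(),ray(c,[(300,v.min())],.036).round(3))
E
```

```text
[0.5541 0.3511 0.0563] [-0.71  0.65  0.1   1.65 -0.08  0.85  1.02] [ 0.046 -3.136  0.009] 0.628335283331231
60 [(np.int64(80), np.int64(492), [[0.44, 0.228], [0.435, 0.431]]), (np.int64(497), np.int64(546), [[0.434, 0.434], [0.434, 0.458]])]
120 [(np.int64(95), np.int64(144), [[0.468, 0.231], [0.467, 0.256]]), (np.int64(148), np.int64(487), [[0.467, 0.259], [0.462, 0.433]]), (np.int64(492), np.int64(539), [[0.462, 0.436], [0.461, 0.46]])]
200 [(np.int64(114), np.int64(160), [[0.51, 0.235], [0.509, 0.26]]), (np.int64(164), np.int64(481), [[0.509, 0.262], [0.504, 0.437]]), (np.int64(486), np.int64(530), [[0.503, 0.44], [0.503, 0.464]])]
col300 0 [[0.412 0.337 0.036]]
```

Tray sides measured at y 0.235 and 0.464 (229 mm, given 228). Timer is well inside, so lower it.

arm_command(deltas=[0,0,0,0,0,-0.02,51,0,0,0,0,0,-0.035,51,0,0,0,0,0,-0.045,51,0,0,0,0,0,-0.05,51,0,0,0,0,0,-0.054,51,0,0,0,0,0,-0.056,51,0,0,0,0,0,-0.056,51,0,0,0,0,0,-0.056,51])

```text
clock: 27.05
position: [0.5562, 0.3557, 0.0045]
ee_rot: [-0.05, 3.141, 0.001]
force: [0.3, -0.7, -1.1]
width: 0.633
gripper_force: 20.0
```

arm_command(deltas=[0,0,0,0,0,-0.001,51,0,0,0,0,0,-0.002,51,0,0,0,0,0,-0.002,51,0,0,0,0,0,-0.002,51])

```text
clock: 27.45
position: [0.5563, 0.3557, 0.0038]
ee_rot: [-0.05, 3.14, 0.001]
force: [-3.4, -2.7, 12.9]
width: 0.63
gripper_force: 20.0
```

arm_command(deltas=[0,0,0,0,0,0,62,0,0,0,0,0,0,70,0,0,0,0,0,0,70,0,0,0,0,0,0,70,0,0,0,0,0,0.03,70,0,0,0,0,0,0.07,70,0,0,0,0,0,0.11,70,0,0,0,0,0,0.13,70])

```text
clock: 28.25
position: [0.5574, 0.3563, 0.1357]
ee_rot: [-0.049, 3.138, 0.004]
force: [0.5, -0.2, -0.4]
width: 0.759
gripper_force: 0.0
```

arm_command(deltas=[0,0,-0.08,-0.01,-0.03,0,70,0,0,-0.16,-0.02,-0.06,0,70,0,0,-0.24,-0.03,-0.09,0,70,0,0,-0.32,-0.04,-0.12,0,70,0,0,-0.4,-0.05,-0.15,0,70,0,0,-0.48,-0.06,-0.18,0,70,0,0,-0.56,-0.07,-0.21,0,70,0,0,-0.64,-0.08,-0.24,0,70,0,0,-0.72,-0.095,-0.27,0,70,0,0,-0.8,-0.11,-0.3,0,70,0,0,-0.88,-0.12,-0.33,0,70,0,0,-0.94,-0.122,-0.344,0,70,0,0,-0.94,-0.122,-0.344,0,70,0,0,-0.94,-0.122,-0.344,0,70,0,0,-0.94,-0.122,-0.344,0,70])

```text
clock: 29.75
position: [0.4344, 0.0126, 0.132]
ee_rot: [2.073, 2.36, 0.0]
force: [-0.1, -0.3, 0.4]
width: 0.765
gripper_force: 0.0
```

```bash
python3 - <<'E'
from h import *
s=sensors.observe();print(s["position"].round(4),s["joints"].round(2),s["ee_rot"].round(3),s["width"])
c=optics.calibration("wrist");im=optics.get_image("wrist");cv2.imwrite("pics/w12.png",im);cv2.imwrite("pics/t12.png",optics.get_image("top"))
print("tcp axis px",proj(c,[[*s["position"][:2],.012]]).round(),"expect ferrule",proj(c,[[.43,.044,.012],[.442,-.065,.012]]).round().tolist())
hsv=cv2.cvtColor(im,cv2.COLOR_BGR2HSV);m=((hsv[...,1]<75)&(hsv[...,2]>60)).astype(np.uint8)*255;m[270:]=0
for q in cv2.findContours(m,0,cv2.CHAIN_APPROX_NONE)[0]:
    if cv2.contourArea(q)>150:
        r=cv2.minAreaRect(q);b=ray(c,cv2.boxPoints(r),.012);d=b[1]-b[0];print(np.round(r[0]),b.mean(0).round(4)[:2],np.linalg.norm(d).round(3),np.linalg.norm(b[2]-b[1]).round(3),np.degrees(np.arctan2(d[1],d[0])).round(1))
E
```

```text
[0.4344 0.0126 0.132 ] [-0.61  0.25  0.55  2.16 -0.19  0.78  0.19] [2.073 2.36  0.   ] 0.7647179234818747
tcp axis px [[323. 235.]] expect ferrule [[323.0, 200.0], [320.0, 314.0]]
[324. 200.] [0.4313 0.0437] 0.034 0.022 7.4
```

Ferrule at (324,200) maps to (0.431, 0.044), 34 mm wide, and the axis lies between the jaws. Descend and grip the handle.

arm_command(deltas=[0,0,0,0,0,-0.04,60,0,0,0,0,0,-0.08,60,0,0,0,0,0,-0.11,60,0,0,0,0,0,-0.125,60,0,0,0,0,0,-0.131,60,0,0,0,0,0,-0.133,60,0,0,0,0,0,-0.133,60,0,0,0,0,0,-0.133,45,0,0,0,0,0,-0.133,30,0,0,0,0,0,-0.133,16,0,0,0,0,0,-0.133,16,0,0,0,0,0,-0.133,16,0,0,0,0,0,-0.133,16], force=15)

```text
clock: 31.15
position: [0.434, 0.0115, -0.0008]
ee_rot: [2.077, 2.357, 0.0]
force: [-0.5, 1.1, 3.2]
width: 0.237
gripper_force: 15.0
```

arm_command(deltas=[0,0,0,0,0,0.03,16,0,0,0,0,0,0.07,16,0,0,0,0,0,0.11,16,0,0,0,0,0,0.14,16,0,0,0,0.002,0.03,0.14,16,0,0,0,0.004,0.07,0.14,16,0,0,0,0.007,0.11,0.14,16,0,0,0,0.01,0.15,0.14,16,0,0,0,0.013,0.19,0.14,16,0,0,0,0.016,0.23,0.14,16,0,0,0,0.019,0.27,0.14,16,0,0,0,0.022,0.31,0.14,16,0,0,0,0.022,0.331,0.14,16,0,0,0,0.022,0.331,0.12,16,0,0,0,0.022,0.331,0.085,16,0,0,0,0.022,0.331,0.05,16,0,0,0,0.022,0.331,0.025,16,0,0,0,0.022,0.331,0.012,16,0,0,0,0.022,0.331,0.006,16,0,0,0,0.022,0.331,0.006,16])

```text
clock: 33.15
position: [0.456, 0.3424, 0.005]
ee_rot: [2.077, 2.357, -0.001]
force: [-0.7, -0.8, -0.5]
width: 0.235
gripper_force: 15.0
```

arm_command(deltas=[0,0,0,0,0,-0.001,16,0,0,0,0,0,-0.002,16,0,0,0,0,0,-0.002,16])

```text
clock: 33.45
position: [0.4563, 0.3429, 0.0038]
ee_rot: [2.077, 2.357, 0.002]
force: [-0.2, -0.9, -0.5]
width: 0.236
gripper_force: 15.0
```

arm_command(deltas=[0,0,0,0,0,-0.001,16,0,0,0,0,0,-0.002,16,0,0,0,0,0,-0.002,16])

```text
clock: 33.75
position: [0.4562, 0.3428, 0.0021]
ee_rot: [-2.077, -2.356, -0.002]
force: [-1.9, -1.4, 12.0]
width: 0.236
gripper_force: 15.0
```

Contact. Release, lift, and move back for a clear top view.

arm_command(deltas=[0,0,0,0,0,0,28,0,0,0,0,0,0,36,0,0,0,0,0,0,36,0,0,0,0,0,0,36,0,0,0,0,0,0.03,36,0,0,0,0,0,0.07,36,0,0,0,0,0,0.11,36,0,0,0,0,0,0.15,36,0,0,0,0,0,0.19,36,0,0,0,-0.03,0.04,0.2,36,0,0,0,-0.06,0.08,0.2,36,0,0,0,-0.09,0.12,0.2,36,0,0,0,-0.12,0.16,0.2,36,0,0,0,-0.15,0.19,0.2,36,0,0,0,-0.18,0.21,0.2,36,0,0,0,-0.21,0.23,0.2,36,0,0,0,-0.24,0.24,0.2,36,0,0,0,-0.24,0.24,0.2,36,0,0,0,-0.24,0.24,0.2,36])

```text
clock: 35.65
position: [0.2152, 0.5826, 0.2008]
ee_rot: [2.075, 2.358, -0.001]
force: [1.6, -0.1, 0.6]
width: 0.392
gripper_force: 0.0
```

```bash
python3 - <<'E'
from h import *
t=optics.get_image("top");s=optics.get_image("scene");cv2.imwrite("pics/t13.png",t)
cv2.imwrite("pics/m13.png",np.vstack([cv2.resize(t[110:320,90:530],(671,320)),cv2.resize(s[170:370,110:560],(671,280))]))
E
```

```text
(no output)
```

View pics/m13.png

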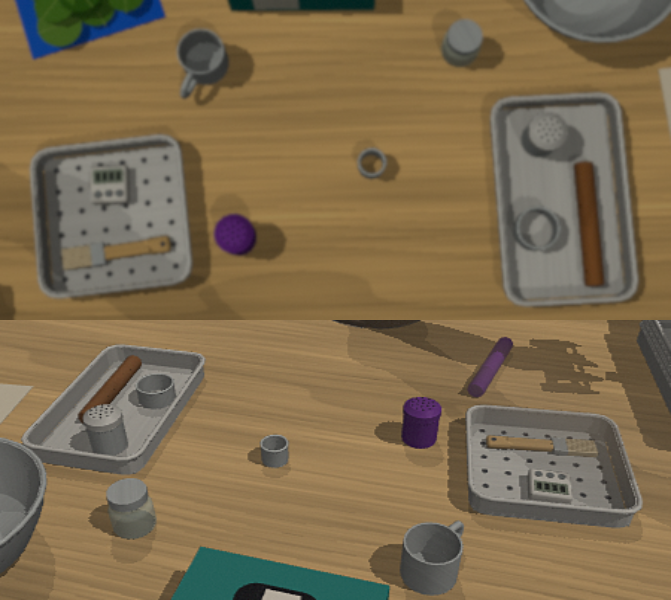

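Both views show the long tray holding the pin, large ring and upright shaker, all flat and apart. The square tray holds the face-up timer and the brush. The small ring, jar and cup haven't moved.

```bash
python3 -c "
from cell import arm
print(arm.sign_off())"
```

```text
the job is handed in; nothing more can be done
None
```

Both kits are in their trays and the job is handed in after about 36 s of robot time: the final pictures show everything as asked, but the hand-in returned no verdict.

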